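# Close and lock the pressure cooker

### The job

The pressure cooker's lid has only been laid on the rim. Turn it clockwise by its long handle until it drops down over the rim, keep turning until it stops with its handle right above the pot's handle, then slide the catch on the lid's handle fully home towards the lid, past its click, so that the cooker is locked. Leave the other things on the table where they are.

Things in the scene. Friction and masses are not known exactly. Their poses are not given: they have to be found in the camera images.
- pot: Steel pressure-cooker pot, 177 mm across, rim 115 mm above the table; it stands firm. Origin: centre of its underside, z up. Its long black handle (25 mm wide, top 30 mm below the rim, end 215 mm from the axis) points along its -y, a short helper handle along +y. Three tabs round the rim, with gaps between, are hidden under the lid's skirt.
- lid: Loose steel lid, 209 mm across, 0.55 to 0.95 kg, skirt 25 mm deep, long handle along its -y, round valve in the middle (top 51 mm over the origin). Origin: on the axis, at the face that seats on the rim. Starts 0.95 to 1.55 rad anticlockwise of the pot's yaw, lugs riding on the rim (origin at z 126 mm); turned clockwise it drops 11 mm about 0.7 rad before the handles line up, then turns on to a firm stop at the pot's yaw.
- pot_handle (a point): Point in the middle of the pot's long handle, 190 mm from the pot's axis, 40 mm below the rim. Axes as the pot's.
- lid_handle (a point): Point in the middle of the lid's long handle, 190 mm from the lid's axis and 14.5 mm above the lid's origin. The handle is a straight bar 26 mm wide and 19 mm high (from 5 to 24 mm above the lid's origin) that reaches from 94 to 215 mm from the axis; 1 to 4 N square to its side turn the lid. A hard pull along it or under it tips the lid, whose lugs then miss the gaps. Axes as the lid's.
- catch_rib (a point): Centre of the catch's upright steel thumb rib on top of the lid's handle: 22 mm wide across the handle, 10 mm thick along it, top 20 mm above the handle's upper face (this point: 13 mm). A flat plate under the rib reaches 13 mm from this point towards the lid and 6 mm outward, top 7 mm above that face. At joint value 0 the rib is 155 mm from the lid's axis. Axes as the lid's.
- catch (a joint): Slide of the catch along the lid's handle towards the lid's middle (the lid's +y), m: 0 = open (it starts at 0 to 0.004), 0.020 = fully home. Rubs with 1 to 2 N; a click ridge between about 0.006 and 0.013 needs about 5 N. Pushing the rib's outer face works it. Its bolt, under the handle, runs between two cheeks on the pot's handle once the lid is down and the handles line up.
- chilli_jar: Bystander: closed jar with a screw lid, 65 mm across, 94 mm tall. Origin: centre of its underside.
- rice_tub: Bystander: lidded white food tub, 103 x 144 x 56 mm. Origin: centre of its underside.
- sauce_pot: Bystander: small lidded portion pot, 53 mm across, 36 mm tall. Origin: centre of its underside.
- steel_cup: Bystander: small open steel cup, 68 mm across, 42 mm tall. Origin: centre of its underside.

How it is judged:
By the outcome, as a careful person would: the job done as asked, in the order asked, and still so for the second after the job is handed in, with the robot touching nothing.
It also fails if it takes over 48 s, if anything falls off the work surface, if the arm or the gripper's body presses on something with over 40 N, if the wrist force passes 120 N, or if a joint passes its speed limit or range.

### The arm

A 7-joint arm with a two-finger parallel gripper is mounted at the origin on a cart in front of the work surface, level with it; the furniture and walls round the work are solid. World frame = base frame: x ahead of the robot, y to its left, z up, the work surface at z = 0. Lengths are in m, angles in rad, forces in N, time in s.
With the tool pointing down it reaches from about 0.425 to 0.825 m from the base axis. Payload 3.6 kg.
Tool frame: the origin (TCP) lies where the fingers leave the gripper's body, on its centre line; the fingertips stand 73 mm ahead of it and the grasp point (between the pads) lies 54 mm ahead of it; x points along the fingers, y is the direction in which the jaws open and shut, and the axes are right-handed (so a half turn about x gives the same grasp; the last joint's range is limited). The gripper opens to 85 mm and grips with 20 to 120 N. Pads are 22 mm wide; open, the fingers measure 114 mm over their backs; the gripper's body (76 mm by 85 mm) begins 54 mm behind the grasp point. The pads swing forward as they close: fully open they stand 13 mm farther back than shut.
Start: joints at [1.157, 0.615, -0.013, 1.423, 0.008, 1.103, -0.04], TCP at [0.245, -0.602, 0.304] pointing down, gripper open.
Joint ranges: [-3.12, 3.12], [-0.3, 2.06], [-1.34, 1.32], [0.26, 2.42], [-1.36, 4.5], [0.01, 1.98], [-2.84, 2.84]. Speed limits (rad/s): [2.79, 2.79, 3.14, 3.14, 3.14, 3.14, 3.14].

### API

Orientations are given as a unit quaternion [x, y, z, w].
In Python, from station import arm, snapshot, camera_info, ticket gives the robot as it stands. Calls block until the motion is done:
- arm.movep(position, orientation): joint-space move of the TCP to a pose.
- arm.line_to(position, velocity=0.15, ori=None): straight line of the TCP; ori=None keeps the orientation; velocity is the mean speed in m/s.
- arm.move_j(angles): joint-space move.
- arm.move_gripper(opening, effort=None): opening from 0.0 (shut) to 1.0 (fully open); effort is the grip in N (None keeps the last); returns when the fingers have stopped.
- arm.pause(seconds).
- arm.ik(position, orientation): joint angles nearest the present ones, or None.
- snapshot(name): name is "side" or "top"; returns the picture (480x640x3 uint8, blue, green, red); there is no depth.
- camera_info(name): a dict with "fx", "fy", "cx", "cy" (pixels), "R" (3x3) and "t" (3): a world point X has camera coordinates R X + t. Camera axes: x right, y down, z forward; pixel columns grow to the right and rows downward; lengths in m; the calibration is good to about 2 mm. A picture is of the moment at which its call begins. camera_info takes no time and is no camera call.
A pose or a line that the arm cannot do raises arm.MotionError and nothing moves.
- ticket.finish_job(): hands the job in, once; it reports no verdict.
Readings, each from a call of its own:
- arm.read_time(): time.
- arm.read_joint_positions(): joint angles.
- arm.read_dq(): joint speeds.
- arm.read_effort(): joint torques, N m.
- arm.read_tool_pos(): TCP position.
- arm.read_eef_rot(): TCP orientation.
- arm.read_ft_force(): force on the tool from outside, world axes, zero at the start.
- arm.read_wrist_torque(): the same for the moment, N m.
- arm.read_opening(): opening from 0.0 (shut) to 1.0 (fully open).
Only numpy, scipy, OpenCV 4.12 (cv2) and the standard library are available. Lean on these libraries where they do the work, as an engineer would, in place of code of your own. Each camera call takes 0.05 s, during which the arm holds its last target.

## Working session

There is one attempt and no reset: what is moved stays moved. The work goes in short steps, each a Python script; the robot and the scene stay as the last script left them, time stands still between calls to the robot, and variables do not carry over. Pictures are saved under pics/ and viewed, and the job is handed in when it is done.

```bash
mkdir -p pics; ls; python3 - <<'E'
from station import arm, snapshot, camera_info
import cv2
for n in("side","top"):
    cv2.imwrite(f"pics/{n}0.png",snapshot(n)); c=camera_info(n); print(n,c)
print(arm.read_time(),arm.read_tool_pos(),arm.read_eef_rot())
E
```

```text
pics
side {'fx': 486.7846057562547, 'fy': 486.7846057562547, 'cx': 319.6309067851704, 'cy': 240.38195623712284, 'R': array([[-0.99553209,  0.09343799, -0.01360859],
       [ 0.05439634,  0.44972167, -0.89151077],
       [-0.0771809 , -0.88826784, -0.45279504]]), 't': array([0.54458838, 0.08032026, 1.17329794])}
top {'fx': 558.066941704577, 'fy': 558.066941704577, 'cx': 313.9967352380787, 'cy': 242.93578558963284, 'R': array([[-0.02455423, -0.99939671, -0.02456214],
       [-0.99458796,  0.02690249, -0.10035463],
       [ 0.10095487,  0.02196508, -0.99464851]]), 't': array([0.00775456, 0.57624915, 1.47996825])}
0.1 [ 0.24504218 -0.60148101  0.30283616] [-0.69375426 -0.13676417  0.69407622 -0.13512509]
```

View pics/side0.png

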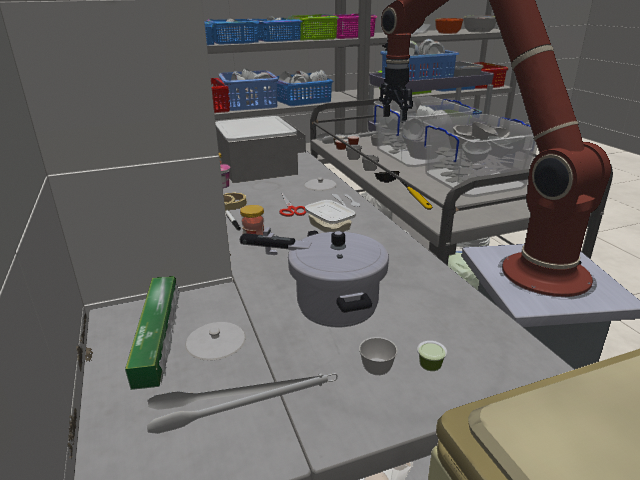

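View pics/top0.png

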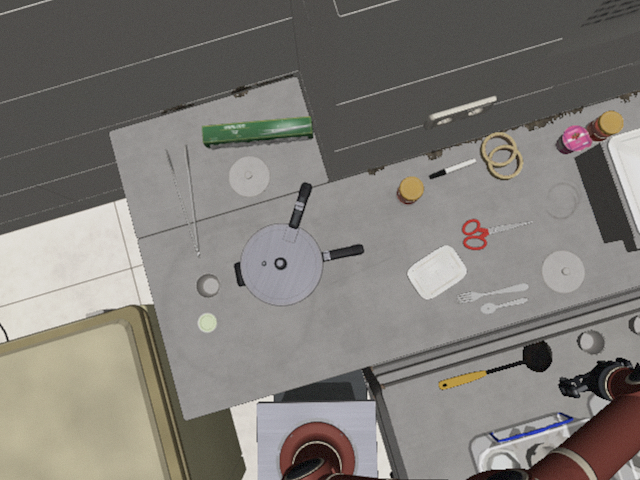

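The top view shows the lid centred near (281,264), its handle pointing up to (305,185). The pot handle points right to (362,250), and the side view shows the same layout. I'll zoom in and measure next.

```bash
python3 - <<'E'
import cv2
a=cv2.imread('pics/top0.png')[160:320,220:400]; b=cv2.imread('pics/side0.png')[215:330,225:400]
cv2.imwrite('pics/top0z.png',cv2.resize(a,None,fx=4,fy=4,interpolation=2)[:600]);cv2.imwrite('pics/side0z.png',cv2.resize(b,None,fx=4,fy=4,interpolation=2))
E
```

```text
(no output)
```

View pics/top0z.png

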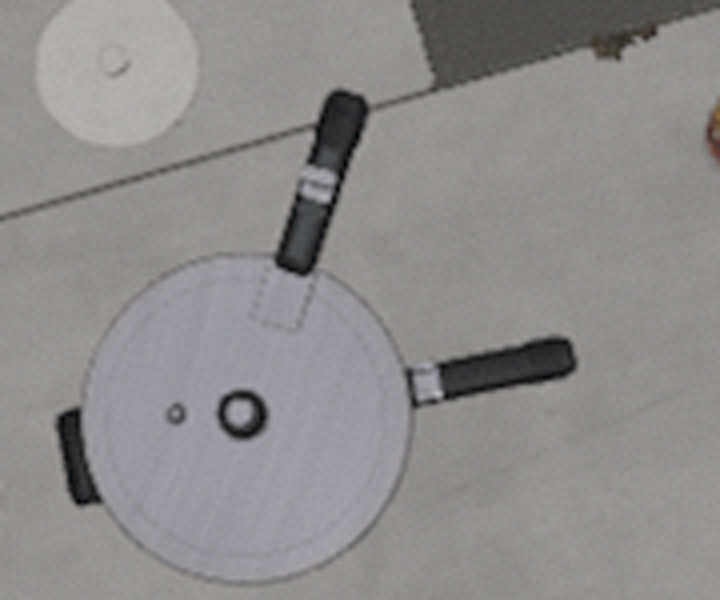

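View pics/side0z.png

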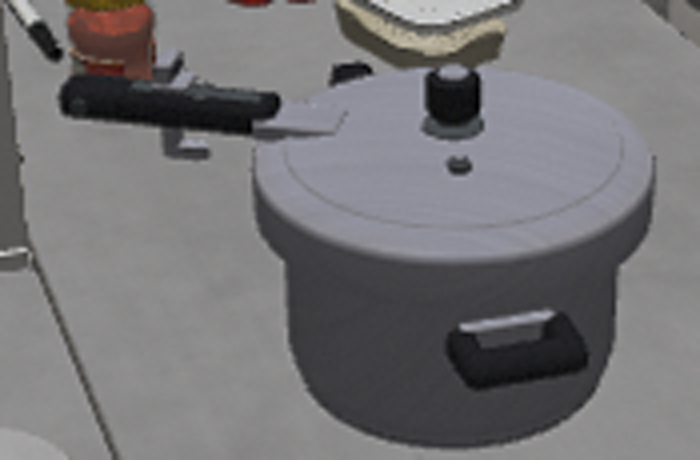

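The zooms show the lid handle from (294,227) to (306,183) in the top view. The bright catch rib sits near (299,206), the pot handle runs from (331,255) to (363,249), and the valve is at (281,263). In the side view the handle lies between about (241,240) and (293,242), and the valve top is near (338,233).

```bash
cat > h.py <<'E'
import numpy as np, cv2
from station import arm, snapshot, camera_info, ticket
from scipy.spatial.transform import Rotation as Ro
def ray(n,uv):
    c=camera_info(n);R=np.array(c['R']);t=np.array(c['t'])
    o=-R.T@t; d=R.T@np.array([(uv[0]-c['cx'])/c['fx'],(uv[1]-c['cy'])/c['fy'],1.]); return o,d/np.linalg.norm(d)
def onz(n,uv,z):
    o,d=ray(n,uv); return o+d*(z-o[2])/d[2]
def tri(uvt,uvs):
    o1,d1=ray('top',uvt);o2,d2=ray('side',uvs)
    s=np.linalg.lstsq(np.c_[d1,-d2],o2-o1,rcond=None)[0]
    a=o1+s[0]*d1;b=o2+s[1]*d2
    return (a+b)/2,np.linalg.norm(a-b)
def proj(n,X):
    c=camera_info(n);p=np.array(c['R'])@X+np.array(c['t']);return np.array([c['fx']*p[0]/p[2]+c['cx'],c['fy']*p[1]/p[2]+c['cy']])
def blobs(im,thr,roi,op=cv2.THRESH_BINARY_INV,amin=20):
    x0,y0,x1,y1=roi; g=cv2.cvtColor(im,cv2.COLOR_BGR2GRAY)[y0:y1,x0:x1]
    m=cv2.threshold(g,thr,255,op)[1]
    n,l,s,c=cv2.connectedComponentsWithStats(m)
    out=[]
    for i in range(1,n):
        if s[i,4]>=amin:
            p=np.argwhere(l==i)[:,::-1]+[x0,y0]; out.append(p.astype(np.float32))
    return out
E
python3 - <<'E'
from h import *
np.set_printoptions(precision=4,suppress=True)
t=cv2.imread('pics/top0.png');s=cv2.imread('pics/side0.png')
for n,im,roi in(('top',t,(230,175,370,290)),('side',s,(235,225,400,315))):
    for p in blobs(im,75,roi):
        r=cv2.minAreaRect(p);print(n,len(p),p.mean(0),r)
g=cv2.cvtColor(t,cv2.COLOR_BGR2GRAY)
# lid disc contour by edge vs. table: saturation/bluish
hsv=cv2.cvtColor(t,cv2.COLOR_BGR2HSV)
m=((t[:,:,0].astype(int)-t[:,:,2])>4).astype(np.uint8)*255; m[:200]=0;m[320:]=0;m[:,:225]=0;m[:,345:]=0
m=cv2.morphologyEx(cv2.morphologyEx(m,2,np.ones((5,5))),3,np.ones((9,9)))
cs,_=cv2.findContours(m,0,1);c=max(cs,key=cv2.contourArea);print('lid',cv2.fitEllipse(c),cv2.minEnclosingCircle(c))
E
```

```text
top 363 [300.4959 203.9366] ((299.4499816894531, 205.15000915527344), (11.700427055358887, 46.80170822143555), 18.434947967529297)
top 318 [346.5157 251.6132] ((346.4291687011719, 251.80259704589844), (10.191302299499512, 33.53865432739258), 76.60750579833984)
top 70 [280.5428 263.5   ] ((280.5, 263.5), (11.0, 11.0), 90.0)
top 138 [238.558  274.3551] ((238.49893188476562, 274.0954895019531), (23.764265060424805, 6.578023433685303), 76.60750579833984)
side 22 [237.3182 226.9545] ((237.5, 227.0), (4.0, 5.0), 90.0)
side 807 [264.3705 239.0372] ((270.6917724609375, 241.32191467285156), (63.319271087646484, 24.46160125732422), 20.556045532226562)
side 302 [335.6888 234.7782] ((331.5, 236.5), (23.0, 35.0), 90.0)
side 37 [311.8378 232.7297] ((312.0, 233.0), (4.0, 10.0), 90.0)
side 2983 [337.1676 294.3765] ((338.0, 288.0), (52.0, 98.0), 90.0)
lid ((279.98760986328125, 263.80609130859375), (69.90478515625, 71.25949096679688), 65.72899627685547) ((280.4670104980469, 264.1732177734375), 38.4415168762207)
```

```bash
python3 - <<'E'
from h import *
np.set_printoptions(precision=4,suppress=True)
print('valve',tri((280.7,263.5),(338.25,233)))
print('near end',tri((293.5,227.5),(294.7,241)))
print('tip',tri((306.7,183),(240.5,238.5)))
C=onz('top',(281.6,264.1),.125);V=onz('top',(280.7,263.5),.177);print('C',C,V)
# rim radius check
for u in((240,264),(323.3,264),(281.6,223),(281.6,305.3)): print(onz('top',u,.12),np.linalg.norm((onz('top',u,.12)-C)[:2]))
A=(V+C)/2
for nm,p,z in(('rib',(299.5,206),.17),('lidh',(300.5,203.9),.15),('tip',(306.7,183),.145),('poth',(346.5,251.6),.085),('pottip',(363.5,249.5),.08),('help',(238.5,274.2),.085),('neck',(326.5,255.7),.085)):
    X=onz('top',p,z);d=(X-A)[:2];print(nm,X,np.linalg.norm(d),np.arctan2(d[1],d[0]))
h=onz('top',(238.5,274.2),.085);p=onz('top',(346.5,251.6),.085);d=(p-h);print('potaxis dir',np.arctan2(d[1],d[0]))
t=cv2.imread('pics/top0.png')
for thr in (85,):
  for q,z in zip(blobs(t,thr,(230,175,370,290),amin=100),(.15,.085)):
    W=np.array([onz('top',u,z)[:2] for u in q]);m=W.mean(0);v=np.linalg.svd(W-m)[2][0];v*=np.sign(v@(m-A[:2]))
    pr=(W-A[:2])@v;off=(W-m)@np.array([-v[1],v[0]]);print(len(q),m,'dir',np.arctan2(v[1],v[0]),pr.min(),pr.max(),off.min(),off.max(),'line offset from axis',(m-A[:2])@np.array([-v[1],v[0]]))
for nm,p,z,n in(('jar',(410,189),.094,'top'),('tub',(437,272),.056,'top'),('cup',(208,285),.042,'top'),('sauce',(207,323),.036,'top')): print(nm,onz(n,p,z))
E
```

```text
valve (array([0.5133, 0.072 , 0.1746]), np.float64(6.122537316967731e-06))
near end (array([0.6031, 0.0408, 0.1462]), np.float64(0.0030063697533247126))
tip (array([0.7174, 0.0051, 0.1411]), np.float64(0.0008188242015166871))
C [0.515  0.0739 0.125 ] [0.5132 0.0718 0.177 ]
[0.5184 0.1801 0.12  ] 0.10622089883043744
[ 0.5129 -0.0313  0.12  ] 0.10525312722167994
[0.6204 0.0723 0.12  ] 0.10538563608632578
[0.4116 0.0762 0.12  ] 0.10345620903442787
rib [0.6545 0.0233 0.17  ] 0.1489068602910497 -0.33928773982869376
lidh [0.6632 0.0216 0.15  ] 0.1576232715399922 -0.33114517464148663
tip [0.717 0.005 0.145] 0.21389643757134733 -0.322823956311867
poth [ 0.5457 -0.0922  0.085 ] 0.1680120817425924 -1.3816075120051627
pottip [ 0.5504 -0.1367  0.08  ] 0.21268028906810854 -1.399163966491232
help [0.4943 0.1897 0.085 ] 0.11854062175669357 1.7387303926297022
neck [ 0.5364 -0.04    0.085 ] 0.11503115394630854 -1.3756710487837924
potaxis dir -1.390400072402457
101 [ 0.7285 -0.0701] dir -1.4405680886223269 0.144424474955774 0.20922499078758527 -0.008795909241711747 0.008878604942364044 line offset from axis 0.1940368778865796
409 [0.6719 0.0253] dir -0.33726891597156633 0.1015310657541319 0.22544377626595213 -0.013892922322924252 0.017058513517913213 line offset from axis 0.007299648610518232
jar [ 0.7039 -0.2617  0.094 ]
tub [ 0.4881 -0.329   0.056 ]
cup [0.4696 0.2787 0.042 ]
sauce [0.3688 0.2832 0.036 ]
```

```bash
cat >> h.py <<'E'
A=np.array([.514,.073]); TIP=.073
def ori(yaw):  # tool x down, tool y along heading yaw
    x=np.array([0,0,-1.]);y=np.array([np.cos(yaw),np.sin(yaw),0]);z=np.cross(x,y)
    return Ro.from_matrix(np.c_[x,y,z]).as_quat()
def pt(h,r,off,ztip):  # heading, radius, anticlockwise offset
    e=np.array([np.cos(h),np.sin(h)]);n=np.array([-e[1],e[0]])
    return np.r_[A+r*e+off*n,ztip+TIP]
E
python3 - <<'E'
from h import *
np.set_printoptions(precision=3,suppress=True)
print(Ro.from_quat(arm.read_eef_rot()).as_matrix())
for f in(0,np.pi):
    for h in(-.33,-.8,-1.39):
        print(f,h,arm.ik(pt(h,.185,.024,.124),ori(h+f)))
for f in(np.pi/2,-np.pi/2): print(f,arm.ik(pt(-1.39,.175,0,.15),ori(-1.39+f)))
E
```

```text
[[-0.001  0.377 -0.926]
 [ 0.002 -0.926 -0.377]
 [-1.    -0.002  0.   ]]
0 -0.33 [ 0.079  0.81  -0.312  1.379  0.268  0.995 -0.618]
0 -0.8 [ 0.142  0.746 -0.197  1.502  0.169  0.911 -0.908]
0 -1.39 [ 0.167  0.63  -0.037  1.753  0.031  0.76  -1.276]
3.141592653589793 -0.33 [ 0.42   1.052 -1.152  1.365  0.958  1.324  2.057]
3.141592653589793 -0.8 [ 0.575  1.009 -1.152  1.487  0.944  1.268  1.651]
3.141592653589793 -1.39 [ 0.578  0.733 -0.726  1.739  0.6    0.905  1.347]
1.5707963267948966 [ 0.409  0.592 -0.417  1.794  0.314  0.821  0.02 ]
-1.5707963267948966 [-0.112  0.588  0.392  1.811 -0.3    0.801 -2.529]
```

```bash
python3 - <<'E'
from h import *
np.set_printoptions(precision=3,suppress=True)
h=-.33;r=.185
arm.move_gripper(0.0,40)
print(arm.read_time())
arm.movep(pt(h,r,.055,.22),ori(h));print(arm.read_time(),arm.read_opening())
arm.line_to(pt(h,r,.055,.124),.15);print(arm.read_time(),arm.read_ft_force(),arm.read_tool_pos())
for n in('top','side'): cv2.imwrite(f'pics/{n}1.png',cv2.resize(snapshot(n)[160:320,220:400],None,fx=3.7,fy=3.7,interpolation=2))
E
```

```text
0.8667
3.725 0.0012420149062642345
4.5167 [0.783 0.282 0.127] [0.708 0.065 0.198]
```

View pics/top1.png

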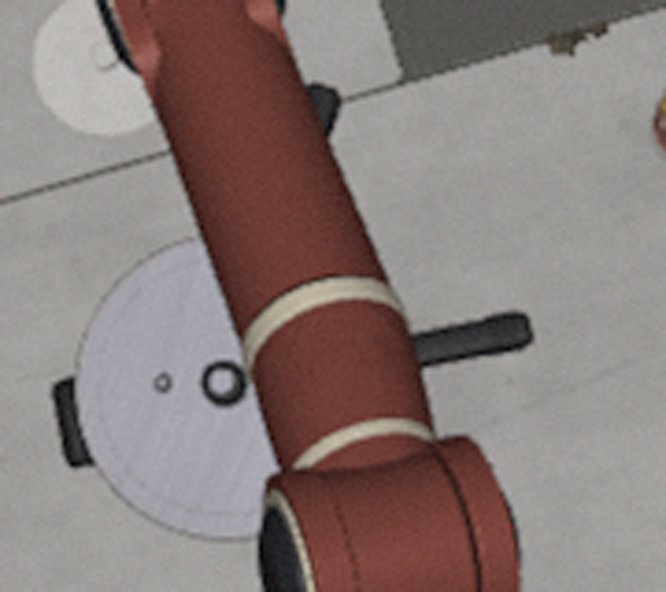

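View pics/side1.png

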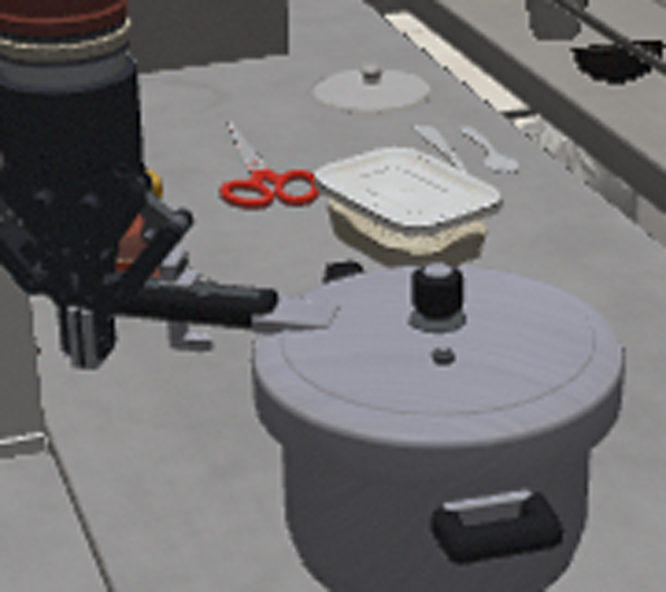

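The fingers are down on the anticlockwise side of the handle, at side-view zoom (88,340), and touch nothing. I'll push now.

```bash
python3 - <<'E'
from h import *
np.set_printoptions(precision=3,suppress=True)
h=-.33;r=.185
f0=np.array(arm.read_ft_force())
def F(h):
    f=np.array(arm.read_ft_force())-f0;e=np.array([np.cos(h),np.sin(h)]);n=np.array([-e[1],e[0]])
    return f[:2]@e,f[:2]@n,f[2]
arm.line_to(pt(h,r,.026,.124),.06);print(arm.read_time(),np.array(F(h)))
for h in np.arange(-.40,-.96,-.08):
    arm.line_to(pt(h,r,.024,.124),.09,ori(h)); f=F(h)
    print(round(h,2),round(arm.read_time(),2),np.array(f))
    if abs(f[1])>15 or abs(f[2])>12: break
for n in('top','side'): cv2.imwrite(f'pics/{n}2.png',cv2.resize(snapshot(n)[160:320,220:400],None,fx=3.7,fy=3.7,interpolation=2))
E
```

```text
5.25 [ 0.329 -0.272  0.228]
-0.4 5.57 [-0.311 -0.611  0.046]
-0.48 5.88 [ 1.156 -0.469  0.381]
-0.56 6.2 [ 1.04  -0.067 -0.493]
-0.64 6.52 [ 1.103 -0.445  0.526]
-0.72 6.83 [ 0.005 -1.651  0.516]
-0.8 7.15 [ 0.029 -0.314 -0.209]
-0.88 7.47 [ 1.501 -0.493 -0.005]
```

View pics/top2.png

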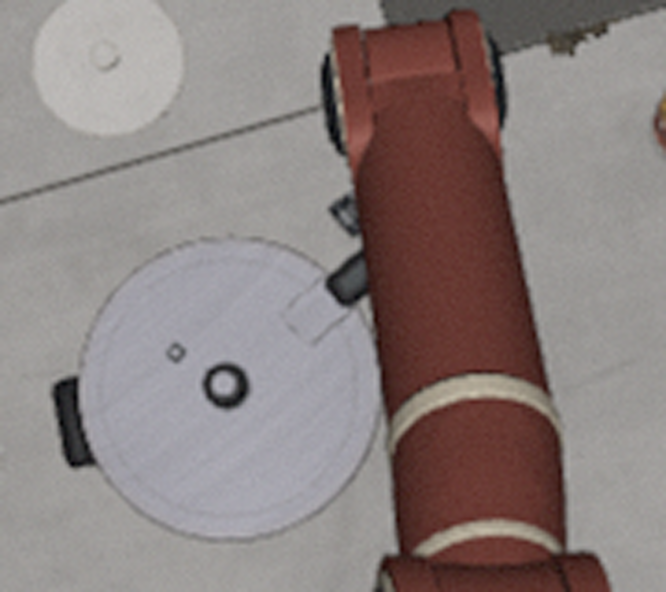

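View pics/side2.png

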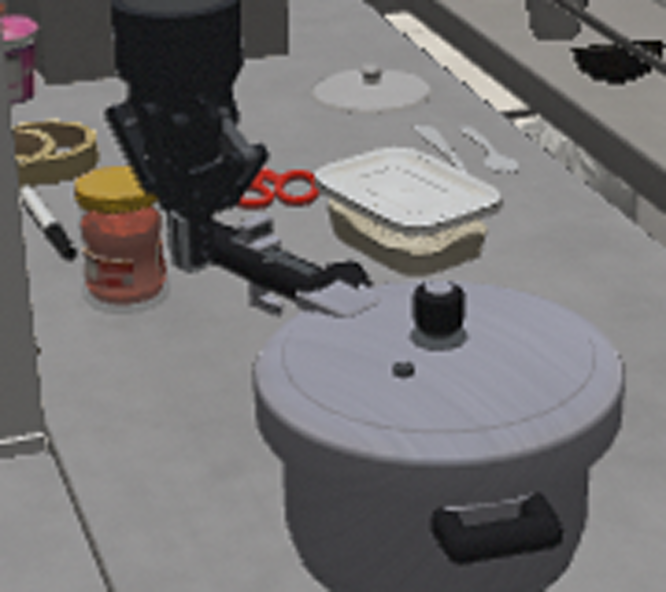

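In the side view the valve top has sunk from zoom row 265 to 282, about 4.6 px or roughly 11 mm, and the handle has turned. The lid has dropped and sits level, so I'll carry on to the stop.

```bash
python3 - <<'E'
from h import *
np.set_printoptions(precision=3,suppress=True)
print('valve',tri((220+224/3.7,160+385/3.7),(220+438/3.7,160+285/3.7)))
r=.185
def F(h):
    f=np.array(arm.read_ft_force());e=np.array([np.cos(h),np.sin(h)]);n=np.array([-e[1],e[0]])
    return np.array([f[:2]@e,f[:2]@n,f[2]])
hs=list(np.arange(-.96,-1.29,-.08))+list(np.arange(-1.30,-1.50,-.012))
for h in hs:
    arm.line_to(pt(h,r,.024,.124),.09 if h>-1.3 else .03,ori(h)); f=F(h)
    print(round(h,3),round(arm.read_time(),2),f)
    if abs(f[1])>9 or abs(f[2])>12: break
arm.pause(.3);print(F(h),arm.read_tool_pos())
for n in('top','side'): cv2.imwrite(f'pics/{n}3.png',cv2.resize(snapshot(n)[160:320,220:400],None,fx=3.7,fy=3.7,interpolation=2))
E
```

```text
valve (array([0.513, 0.073, 0.166]), np.float64(0.0006283631150252894))
-0.96 7.88 [ 0.047 -0.083  0.209]
-1.04 8.2 [-0.656  0.336 -0.034]
-1.12 8.52 [-0.474  0.311  0.494]
-1.2 8.83 [ 0.435 -0.101 -0.379]
-1.28 9.15 [-0.806  0.713 -0.282]
-1.3 9.43 [-0.639  0.106  0.362]
-1.312 9.68 [-0.091  1.703 -0.366]
-1.324 9.93 [-0.022  1.02  -0.066]
-1.336 10.18 [-0.633  0.885 -0.262]
-1.348 10.43 [-0.226  0.578  1.055]
-1.36 10.68 [-0.365  0.362  0.66 ]
-1.372 10.93 [-0.43   0.098  1.065]
-1.384 11.18 [-0.756  1.449  0.006]
-1.396 11.43 [-0.385  3.197 -1.969]
-1.408 11.68 [-0.807  5.81  -3.297]
-1.42 11.93 [-0.772  8.249 -4.214]
-1.432 12.18 [-1.657 11.521 -5.816]
[-2.072 11.571 -5.295] [ 0.569 -0.105  0.198]
```

View pics/top3.png

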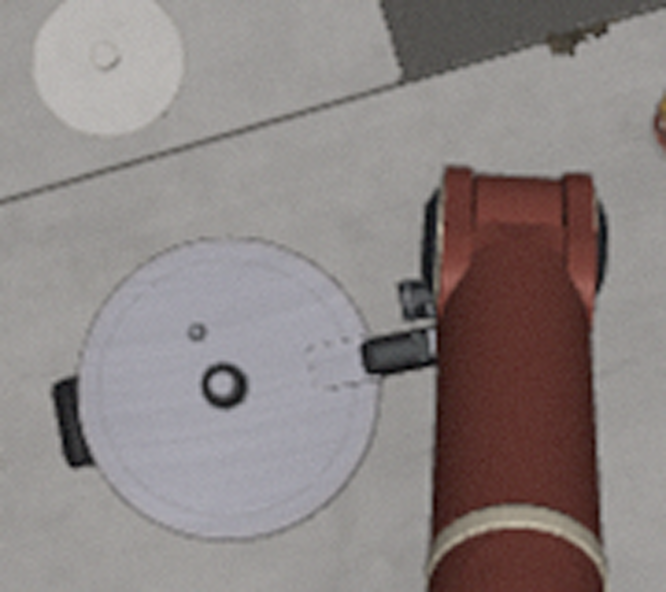

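View pics/side3.png

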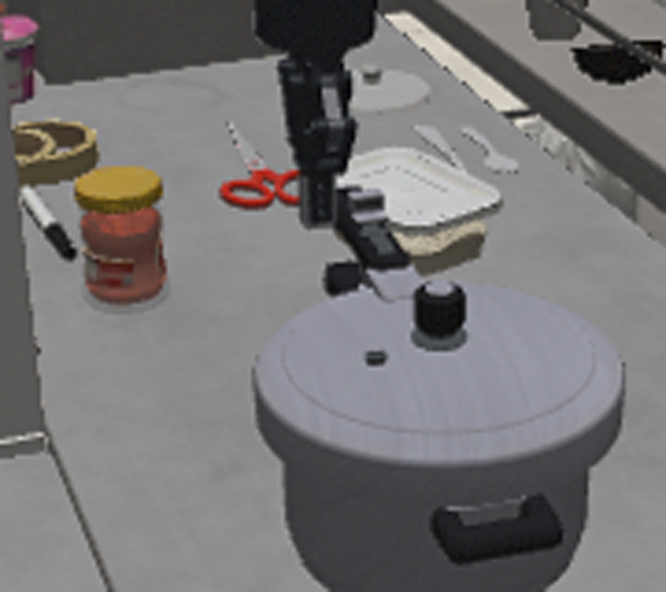

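Contact force ramped up from about -1.39 rad, which is the expected stop. I'll back off, lift, and check the alignment in a clear view before working the catch.

```bash
python3 - <<'E'
from h import *
np.set_printoptions(precision=4,suppress=True)
h=-1.395
arm.line_to(pt(h,.185,.05,.124),.1,ori(h))
arm.line_to(pt(h,.25,.06,.23),.25)
print(arm.read_time(),arm.read_ft_force())
for n in('top','side'):
    im=snapshot(n);cv2.imwrite(f'pics/{n}4raw.png',im);cv2.imwrite(f'pics/{n}4.png',cv2.resize(im[160:320,220:400],None,fx=3.7,fy=3.7,interpolation=2))
for hh in(-1.39,):
  for r,z in((.1,.139),(.155,.159),(.215,.139),(.215,.085)):
    X=pt(hh,r,0,z-TIP);print(r,z,(proj('side',X)-[220,160])*3.7,(proj('top',X)-[220,160])*3.7)
E
```

```text
13.7 [ 0.0207  0.1415 -0.5569]
0.1 0.139 [386.3211 254.4056] [372.4099 354.9954]
0.155 0.159 [361.54   189.5213] [452.8788 335.7244]
0.215 0.139 [337.7249 182.7248] [539.0744 320.0488]
0.215 0.085 [339.436  256.3867] [533.8709 327.2865]
```

View pics/top4.png

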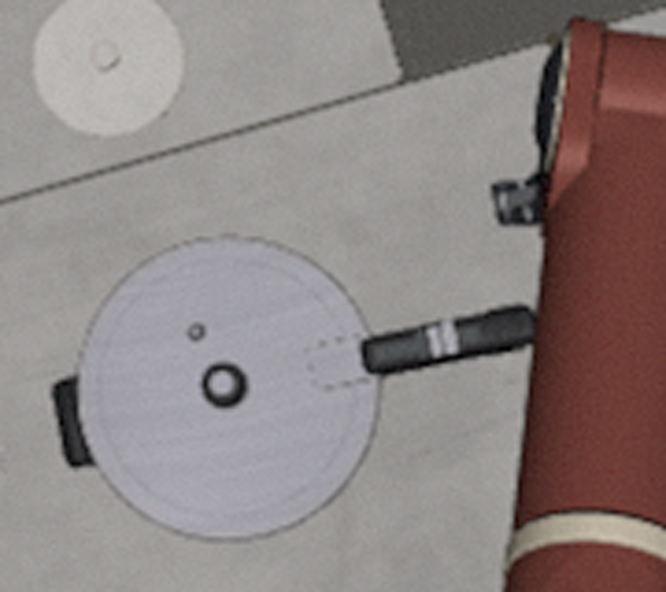

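View pics/side4.png

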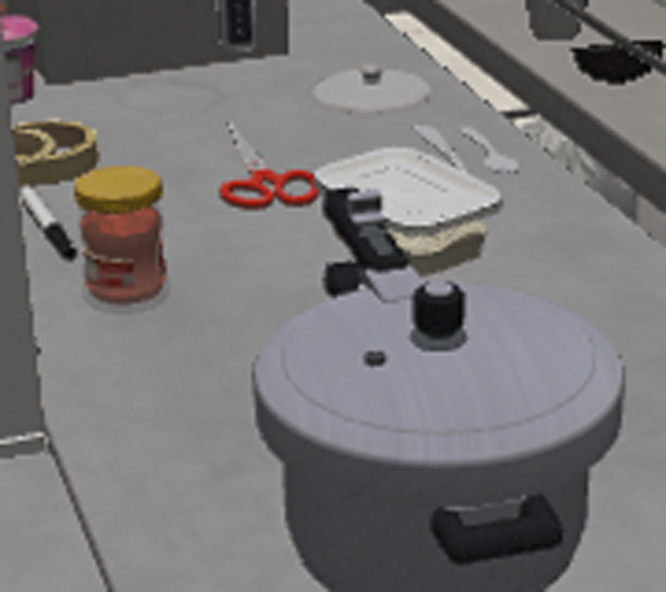

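In the top view the lid handle, from zoom (366,357) to (530,322), lies over the pot handle and hides it. That fits the projected heading of -1.39. The rib is near (443,338) in the top zoom and (366,200) in the side zoom. The catch comes next.

```bash
python3 - <<'E'
from h import *
np.set_printoptions(precision=4,suppress=True)
X,g=tri((220+443/3.7,160+338/3.7),(220+368/3.7,160+200/3.7));h=-1.39
e=np.array([np.cos(h),np.sin(h)]);n=np.array([-e[1],e[0]])
print('rib',X,g,'r,off',(X[:2]-A)@e,(X[:2]-A)@n)
arm.movep(pt(h,.195,0,.20),ori(h+np.pi/2));print(arm.read_time())
arm.line_to(pt(h,.195,0,.1495),.12)
arm.pause(.1);f0=np.array(arm.read_ft_force());print(arm.read_time(),f0,arm.read_tool_pos())
for n_ in('top','side'): cv2.imwrite(f'pics/{n_}5.png',cv2.resize(snapshot(n_)[160:320,220:400],None,fx=3.7,fy=3.7,interpolation=2))
E
```

```text
rib [ 0.5397 -0.0728  0.1547] 0.0024108863541528417 r,off 0.1480507863815504 -0.0009477198216164962
14.9583
15.6333 [ 0.4459  0.5395 -0.3143] [ 0.5498 -0.1187  0.2235]
```

View pics/side5.png

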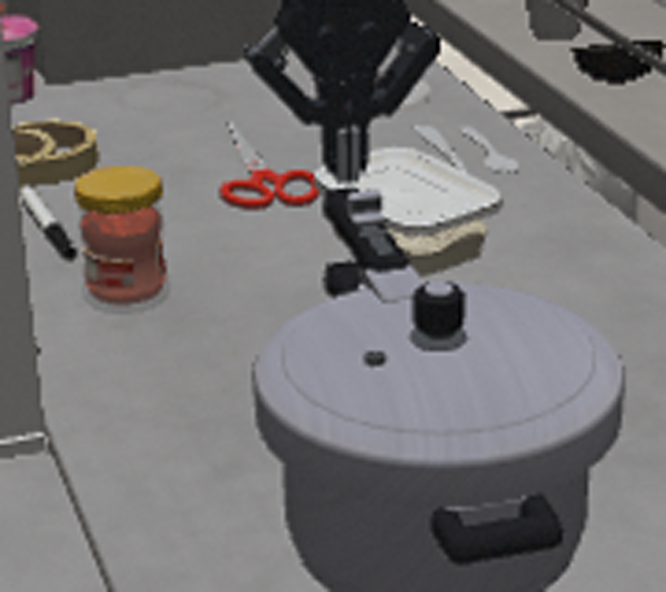

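The fingertips, at zoom (347,178), are just outside the rib at (366,200), on the handle line and above the handle. I'll push inward.

```bash
python3 - <<'E'
from h import *
np.set_printoptions(precision=4,suppress=True)
h=-1.39;e=np.array([np.cos(h),np.sin(h)]);n=np.array([-e[1],e[0]])
for r in np.arange(.180,.128,-.003):
    arm.line_to(pt(h,r,-.0005,.1495),.04)
    f=np.array(arm.read_ft_force());p=np.array(arm.read_tool_pos())
    print(round(r,3),round(arm.read_time(),2),'act r',(p[:2]-A)@e,'z',p[2]-TIP,'F',f[:2]@e,f[:2]@n,f[2])
    if f[:2]@e>14 or abs(f[2])>12: break
arm.pause(.2)
f=np.array(arm.read_ft_force());p=np.array(arm.read_tool_pos());print((p[:2]-A)@e,f)
for n_ in('top','side'): cv2.imwrite(f'pics/{n_}6.png',cv2.resize(snapshot(n_)[160:320,220:400],None,fx=3.7,fy=3.7,interpolation=2))
E
```

```text
0.18 16.26 act r 0.1797137706470183 z 0.14958329985339613 F -0.16212209565498137 -0.02729958966893522 0.47033701891601315
0.177 16.51 act r 0.17685707315169455 z 0.14949442398261475 F -0.3812819578111019 1.1096723567612816 0.5835759709476639
0.174 16.76 act r 0.17372312982834354 z 0.14948716536744378 F -0.2120777669458614 -0.3553901196298433 0.13908347659930945
0.171 17.01 act r 0.170677742614556 z 0.14952551115369905 F 0.04559119304399079 -0.18104877549020543 -0.2963341448994823
0.168 17.26 act r 0.16776269944208172 z 0.14950622049818046 F 0.510297089848391 0.6580213247117691 0.27229313356869955
0.165 17.51 act r 0.1647935473211992 z 0.14951939044888807 F -0.07088733824232588 0.1711630294709191 -0.1835581587205416
0.162 17.76 act r 0.16180451907977125 z 0.1495503505296079 F 0.8782412754114363 -0.21867252988817995 0.10165886468875013
0.159 18.01 act r 0.16023708958283908 z 0.14958790648249692 F 5.219619647958661 0.3016698387106961 -0.8386086795908104
0.156 18.26 act r 0.1548202215467557 z 0.14951614258665502 F -0.28673680404897567 -0.41109097457930466 0.8698303860149816
0.153 18.51 act r 0.15164004397263248 z 0.14943447786608022 F -0.03550513848814242 0.2890534744753778 0.20533605926663184
0.15 18.76 act r 0.14947147269143146 z 0.1494832963249893 F 0.35984692077442265 0.45409406684252 0.05066224684885099
0.147 19.01 act r 0.14814758062012356 z 0.14952867851015628 F 3.4278753569859717 -0.052921406946937484 0.14275121537805846
0.144 19.26 act r 0.1475022275640243 z 0.1496001398598174 F 6.935247158291683 0.3308896312509142 -1.6780246382104629
0.141 19.51 act r 0.14694404918707957 z 0.14974275544226134 F 11.54741695991224 2.1979705915066092 -2.3550666146415598
0.138 19.76 act r 0.14643388855683168 z 0.1498756408932474 F 15.161914570646235 3.5202837981743826 -1.5841269663776707
0.1464715014400908 [  5.2346 -14.4668  -1.7222]
```

View pics/side6.png

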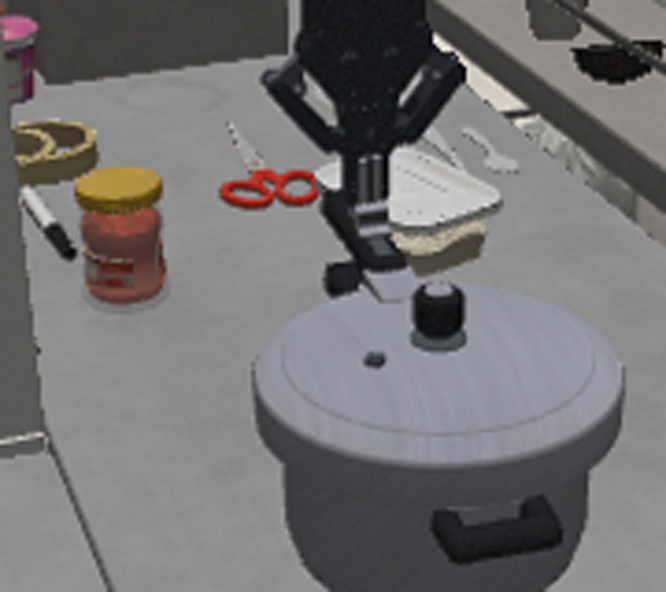

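```bash
python3 - <<'E'
from h import *
np.set_printoptions(precision=4,suppress=True)
h=-1.39;e=np.array([np.cos(h),np.sin(h)])
arm.line_to(pt(h,.175,0,.1495),.1)
arm.line_to(pt(h,.19,0,.26),.2)
arm.movep(pt(h,.32,0.0,.26),ori(h+np.pi/2))
print(arm.read_time(),arm.read_ft_force())
for n_ in('top','side'): im=snapshot(n_);cv2.imwrite(f'pics/{n_}7raw.png',im);cv2.imwrite(f'pics/{n_}7.png',cv2.resize(im[160:320,220:400],None,fx=3.7,fy=3.7,interpolation=2))
for r in(.135,.139,.15,.155): X=pt(h,r,0,.159-TIP);print(r,(proj('top',X)-[220,160])*3.7,(proj('side',X)-[220,160])*3.7)
E
```

```text
21.8667 [ 0.1473  1.2988 -0.089 ]
0.135 [423.4761 341.8898] [370.1998 201.8569]
0.139 [429.3564 340.6567] [368.4465 199.3594]
0.15 [445.5278 337.2658] [363.6802 192.5699]
0.155 [452.8788 335.7244] [361.54   189.5213]
```

View pics/top7.png

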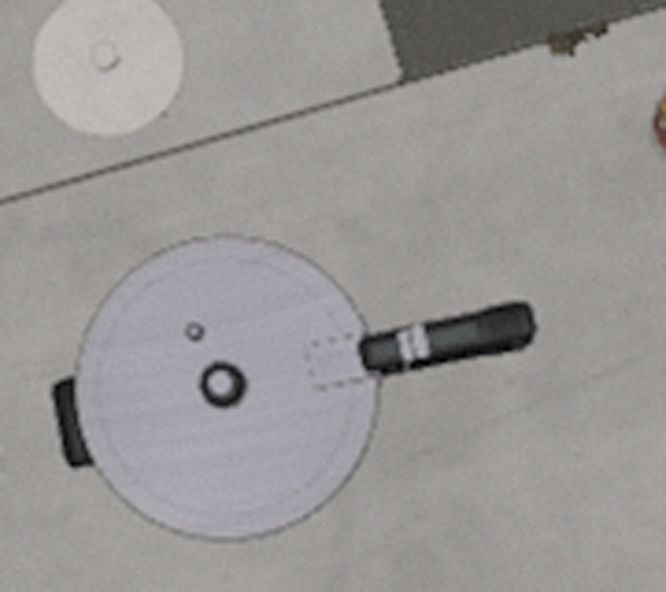

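View pics/side7.png

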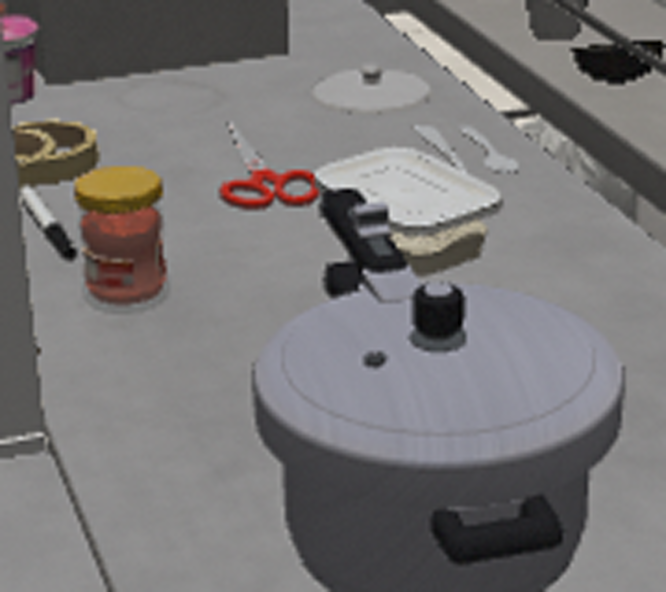

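View pics/top7raw.png

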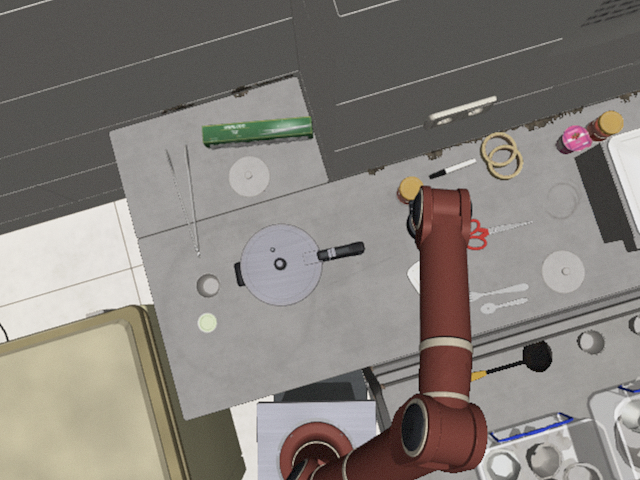

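In the top view the rib moved from zoom (443,338) to (414,343), about 20 mm inward, and the handle still covers the pot's handle. The pot, cup and sauce pot are at their starting pixels. In the side view the jar and tub stand unmoved. The arm touches nothing, so I'm handing in.

```bash
python3 - <<'E'
from station import ticket,arm
ticket.finish_job();print(arm.read_time())
E
```

```text
the job is handed in; nothing more can be done
the job is handed in; nothing more can be done
```

The cooker is locked as far as my checks show, and I handed the job in shortly after 22 s on the clock, within the 48 s limit. The hand-in itself reports no verdict.

- **Lid drop:** I pushed the lid handle clockwise with closed fingers. Partway round, the valve top measured from two views went from z 0.175 m to 0.166 m. That 9 mm compares with the nominal 11 mm, but the end height matches the expected seated height.
- **Firm stop:** I kept turning until the push force rose steadily to 11.5 N at a heading of about -1.39 rad. That is the pot handle's measured heading, and from above the lid handle now covers it.
- **Catch:** I pushed the rib inward. The click showed as a peak of about 5 N, followed by a firm stop that held at 15 N. In the top view the rib moved about 20 mm, to 2–6 mm further in (towards the lid) than the 135 mm it should have fully home. The rib had read a similar amount too close before the push, so I put this down to calibration and pixel error.
- **Other objects:** the jar, tub, cup and sauce pot looked unmoved in the last pictures, and the arm was clear of everything. I compared the jar and tub by eye only.

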